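Clear the blue taped field and tip the cutlery case over into it

TASK

We are sorting for the move: first slide the roll of packing tape out of the blue tape outline onto the bare tabletop, flat on the table all the way, then tip over the standing maroon cutlery case with a push near its top, so that it comes down flat inside the blue outline straight away (lying on the tape is fine, sticking out past it is not). Use the fingers only to push: pick nothing up, and leave everything else where it is.

Things in the scene. Friction and masses are not known exactly. Their poses are not given: they have to be found in the camera images.
- case: Maroon cutlery case, brass corners, silver knife, fork and spoon on both faces: a closed rigid box 160 wide (its x) x 55 thick (its y) x 180 mm tall (its z), about 0.55 kg, standing on a 160 mm edge astride the border of the two outlines. Origin: centre of its underside. Blue lies on its +y or its -y side (changes); it tips that way about its lower edge there. Lying, its z axis is level.
- case_center (a point): Centre of the case, 90 mm above its underside (90 mm high standing, 27 mm lying). Pushed square to its face 20 to 40 mm below the top, the case tips without sliding and falls by itself once leaned about 17 degrees (top pushed about 55 mm); it then lies with 180 mm reaching out from the lower edge it tipped about.
- case_corner0 (a point): corner of the cutlery case halfway through its thickness, in the case's frame at (-80, 0, 0) mm; it tells, with the other three corners, whether the lying case is inside the outline
- case_corner1 (a point): corner of the cutlery case halfway through its thickness, in the case's frame at (80, 0, 0) mm; it tells, with the other three corners, whether the lying case is inside the outline
- case_corner2 (a point): corner of the cutlery case halfway through its thickness, in the case's frame at (-80, 0, 180) mm; it tells, with the other three corners, whether the lying case is inside the outline
- case_corner3 (a point): corner of the cutlery case halfway through its thickness, in the case's frame at (80, 0, 180) mm; it tells, with the other three corners, whether the lying case is inside the outline
- tape_roll: Roll of brown packing tape lying flat inside the blue outline: a ring 104 mm outside diameter, 48 mm high, with an open core 76 mm in diameter; about 0.22 kg. Origin at the centre of its underside, z up. Loose: it can be pushed from outside or dragged with shut fingertips put down into the core.
- blue_outline: Rectangle of blue painter's tape stuck flat on the table (no height), 220 mm along its x and 250 mm along its y over the outer edges of the tape, tape 20 mm wide. Origin at its centre; axes nearly parallel to those of the case. One of its 220 mm sides runs just under the standing case, about under the case's middle.
- white_outline: Same rectangle in white tape on the other side of the case, the field for things to give away; origin at its centre. A mug and a small carton stand in it and stay there.
- mug: white mug, 80 mm across, 90 mm high, handle to its +y, standing in the white outline; origin at the centre of its underside; to be left alone
- bulb_carton: small white and yellow bulb carton 55 x 55 x 85 mm, standing in the white outline; origin at the centre of its underside; to be left alone
- spray_can: dark blue spray can with a yellow band and a red cap, 54 mm across, 181 mm high, standing at the left (+y) of the work; origin at the centre of its underside; to be left alone
- parts_box: flat clear-lidded box of small parts 120 x 170 x 51 mm, lying at the right (-y) of the work; origin at the centre of its underside; to be left alone
- paperback: green paperback 112 x 178 x 25 mm lying at the left (+y) of the work; origin at the centre of its underside; to be left alone
- green_brush: green hand brush, head 45 x 140 mm, handle towards its +y, 52 mm high, lying beyond the work, at the back; origin under the centre of its head; to be left alone
Not all that is in view belongs to the job. There is more than one size of the tape_roll; the job needs the largest.

How it is judged:
On the way, in this order (a step that is already met when the one before it is completed fails the run):
1. the tape roll lies flat on the bare table, outside both outlines, while the case still stands ((x of tape_roll in the frame of blue_outline below -0.159 m or x of tape_roll in the frame of blue_outline above 0.159 m or y of tape_roll in the frame of blue_outline below -0.174 m or y of tape_roll in the frame of blue_outline above 0.174 m) and (x of tape_roll in the frame of white_outline below -0.159 m or x of tape_roll in the frame of white_outline above 0.159 m or y of tape_roll in the frame of white_outline below -0.174 m or y of tape_roll in the frame of white_outline above 0.174 m) and angle between each of tape_roll, case's own z axis and vertical below 0.1 rad and height (world z) of tape_roll below 0.008 m), for 0.2 s.
2. the case lies flat inside the blue outline (angle between case's own z axis and vertical between 1.52 and 1.62 rad and x of case_corner0 in the frame of blue_outline between -0.113 and 0.113 m and y of case_corner0 in the frame of blue_outline between -0.128 and 0.128 m and x of case_corner1 in the frame of blue_outline between -0.113 and 0.113 m and y of case_corner1 in the frame of blue_outline between -0.128 and 0.128 m and x of case_corner2 in the frame of blue_outline between -0.113 and 0.113 m and y of case_corner2 in the frame of blue_outline between -0.128 and 0.128 m and x of case_corner3 in the frame of blue_outline between -0.113 and 0.113 m and y of case_corner3 in the frame of blue_outline between -0.128 and 0.128 m), for 0.2 s.
At the end, for the whole second after the job is handed in: Case flat (within 3 degrees), at rest, all four corners inside the outer edge of the blue tape (3 mm tolerance); tape roll flat on the table, at rest, wholly outside both outlines (3 mm tolerance); the six other loose things moved less than 25 mm and not tipped (all of step 2 and (x of tape_roll in the frame of blue_outline below -0.159 m or x of tape_roll in the frame of blue_outline above 0.159 m or y of tape_roll in the frame of blue_outline below -0.174 m or y of tape_roll in the frame of blue_outline above 0.174 m) and (x of tape_roll in the frame of white_outline below -0.159 m or x of tape_roll in the frame of white_outline above 0.159 m or y of tape_roll in the frame of white_outline below -0.174 m or y of tape_roll in the frame of white_outline above 0.174 m) and angle between tape_roll's own z axis and vertical below 0.1 rad and height (world z) of tape_roll below 0.008 m and linear speed of each of case, tape_roll below 0.02 m/s and distance of each of mug, bulb_carton, spray_can, parts_box, paperback, green_brush from where it was at the start of the episode below 0.025 m and angle between each of mug, bulb_carton, spray_can, parts_box, paperback, green_brush's own z axis and vertical below 0.2 rad); the robot touches nothing.
It fails at once if the case is lifted (its centre more than 118 mm above the table; tipping raises it to 95 mm at most) (height (world z) of case_center above 0.118 m).
It fails at once if the standing case is pushed low, with the fingertips well below half its height (contact force between the fingers and case above 0.3 N and angle between case's own z axis and vertical below 0.08 rad and height (world z) of the grasp point below 0.095 m).
It fails at once if the tape roll is lifted off the table or tipped up (height (world z) of tape_roll above 0.02 m or angle between tape_roll's own z axis and vertical above 0.35 rad).
It fails at once if the case lies on its face sticking out more than 10 mm past the blue outline (come down elsewhere, or dragged out) (angle between case's own z axis and vertical above 1.5 rad and not (x of case_corner0 in the frame of blue_outline between -0.12 and 0.12 m and y of case_corner0 in the frame of blue_outline between -0.135 and 0.135 m and x of case_corner1 in the frame of blue_outline between -0.12 and 0.12 m and y of case_corner1 in the frame of blue_outline between -0.135 and 0.135 m and x of case_corner2 in the frame of blue_outline between -0.12 and 0.12 m and y of case_corner2 in the frame of blue_outline between -0.135 and 0.135 m and x of case_corner3 in the frame of blue_outline between -0.12 and 0.12 m and y of case_corner3 in the frame of blue_outline between -0.135 and 0.135 m)).
It fails at once if a bystander is pushed away by more than 40 mm or tipped (distance of any of mug, bulb_carton, spray_can, parts_box, paperback, green_brush from where it was at the start of the episode above 0.04 m or angle between any of mug, bulb_carton, spray_can, parts_box, paperback, green_brush's own z axis and vertical above 0.35 rad).
It also fails if it takes over 54 s, if anything falls off the work surface, if the arm or the gripper's body presses on something with over 40 N, if the wrist force passes 120 N, or if a joint passes its speed limit or range.

ROBOT

A 7-joint arm with a two-finger parallel gripper is mounted at the origin on the work surface. World frame = base frame: x ahead of the robot, y to its left, z up, the work surface at z = 0. Lengths are in m, angles in rad, forces in N, time in s.
With the tool pointing down it reaches from about 0.425 to 0.925 m from the base axis. Payload 6.8 kg.
Tool frame: the origin (TCP) lies on the centre line of the jaws, within the pads' length; the fingertips stand bot.tip_reach ahead of it and the grasp point (between the pads) lies 3 mm ahead of it (bot.tip_reach is the distance from the TCP to the fingertips, in m); z points along the fingers, y is the line along which they close (so a half turn about z gives the same grasp; the last joint's range is limited). The gripper opens to 85 mm and grips with 20 to 120 N. Pads are 22 mm wide; open, the fingers measure 114 mm over their backs; the gripper's body (76 mm by 85 mm) begins 54 mm behind the grasp point. The pads swing forward as they close: fully open they stand 13 mm farther back than shut.
Start: joints at [-1.416, 0.477, 0.022, 1.555, -0.011, 1.109, -0.083], TCP at [0.175, 0.652, 0.253] pointing down, gripper open.
Joint ranges: [-2.96, 2.96], [-0.34, 2.1], [-1.41, 1.46], [0.24, 2.44], [-1.37, 4.51], [0.17, 1.92], [-2.96, 2.96]. Speed limits (rad/s): [2.39, 2.39, 3.14, 3.14, 3.14, 3.14, 3.14].

INTERFACE

Orientations are given as a unit quaternion [w, x, y, z].
In Python, from station import bot gives the robot as it stands.
- The arm moves only by the tool jog_arm, never from a script. Its argument "deltas" is a list of rows, each a list of 7 numbers: the shift along the world's x, y, z in m, then the turn, a rotation vector about the world's x, y, z in rad, then the opening, from 0 (shut) to 1 (fully open). In form: [[x, y, z, rx, ry, rz, grip], ...]. A call has 1 to 10 rows; each row shifts and turns the commanded pose from where the row before left it; what a row does not reach is not made up. A row lasts 1/10 s, in which the tool goes at most 50 mm and 8.59 degrees, less where a joint would pass 70% of its speed; a pose out of reach is approached as far as the arm can. A call with a gripper value outside its range is refused whole. The fingers move at their own pace and stop on an object; "newtons" is the grip in N (left out, the last holds). Time passes only in rows, so rows that do not move let the fingers close. It gives the time, the measured TCP pose, the force, the opening and the grip force at its end, in the units of the state.
- bot.get_obs(): the state, without advancing time (a new reading comes with each control period).
- bot.read_camera(name): name is "scene" or "top" or "wrist"; returns a dict with "img" (400x640x3 uint8, red, green, blue), "K" (3x3 intrinsics, pixels), "eye" and "attitude" of the camera in the world. Camera axes: x right, y down, z forward; pixel columns grow to the right and rows downward; lengths in m; the calibration is good to about 2 mm. A picture is of the moment at which its call begins. There is no depth.
- bot.hand_in(): hands the job in; it is judged then, once.
The state is a dict: "t": time; "q": joint angles; "joint_vel": joint speeds; "joint_torque": joint torques, N m; "eef_pos": TCP position; "tool_rot": TCP orientation; "contact_force": force on the tool from outside, world axes, zero at the start; "torque": the same for the moment, N m; "gripper_width": opening from 0.0 (shut) to 1.0 (fully open); "grasp_force": force on a finger pad.
Only numpy, scipy, OpenCV 4.12 (cv2) and the standard library are available. Lean on these libraries where they do the work, as an engineer would, in place of code of your own. Each camera call takes 0.05 s, during which the arm holds its last target. There are 200 camera calls.

## Working session

There is one attempt and no reset: what is moved stays moved. The work goes in short steps, Python scripts to look and compute and a tool call to move; the robot and the scene stay as the last step left them, time stands still between calls to the robot, and variables do not carry over. Pictures are saved under pics/ and viewed, at most 10 in all, crops included, and the job is handed in when it is done.

Besides the shell and the picture viewer there is one more tool, called after "Call:" as name([rows], argument=value, ...), one row to a line, values as JSON. jog_arm: Moves the arm, as the interface text tells. Its arguments: {"type":"object","properties":{"deltas":{"type":"array"},"newtons":{"type":"number"}},"required":["deltas"]}

```bash
mkdir -p pics; cat > h.py <<'E'
import numpy as np, cv2
from scipy.spatial.transform import Rotation as R
from station import bot
def rot(a):
    a=np.array(a,float)
    return a if a.shape==(3,3) else R.from_quat(np.r_[a[1:],a[0]]).as_matrix()
def ray(c,uv,z=0):
    d=rot(c["attitude"])@np.linalg.solve(c["K"],np.r_[uv,1.]); e=np.array(c["eye"])
    return (e+d*(z-e[2])/d[2])[:2]
def proj(c,p):
    q=c["K"]@(rot(c["attitude"]).T@(np.array(p)-c["eye"])); return q[:2]/q[2]
def shot(n,f):
    c=bot.read_camera(n); np.save(f"pics/{f}.npy",c,allow_pickle=True); cv2.imwrite(f"pics/{f}.png",c["img"][:,:,::-1]); return c
def load(f): return np.load(f"pics/{f}.npy",allow_pickle=True).item()
E
python3 - <<'E'
from h import *
a=shot("top","t0");b=shot("scene","s0")
for c in(a,b):print(c["eye"],c["attitude"],c["K"])
print(bot.tip_reach,bot.get_obs())
E
```

```text
[0.31297645 0.01037387 1.40430721] [-0.07320541  0.70373714 -0.70330598  0.06896156] [[368.97374369   0.         322.81822067]
 [  0.         368.97374369 203.12766294]
 [  0.           0.           1.        ]]
[1.03582146 0.56299728 0.99945953] [-0.112244    0.34250956  0.87910839 -0.31186042] [[362.87278312   0.         320.4432176 ]
 [  0.         362.87278312 198.01681063]
 [  0.           0.           1.        ]]
0.022 {'t': 0.1, 'q': array([-1.41612577,  0.47774476,  0.02234783,  1.55635445, -0.01147098,
        1.10929569, -0.08311663]), 'joint_vel': array([ 9.46296410e-05, -8.97447080e-04,  1.05759573e-03, -2.35332301e-03,
        3.35222616e-04, -1.24275541e-03, -9.49021578e-04]), 'joint_torque': array([ 4.10147390e-03, -5.97764075e+01,  1.61357291e+00, -2.81958550e+01,
        1.28164468e-02,  4.93790314e-03,  6.48470888e-06]), 'eef_pos': array([0.17522545, 0.65134313, 0.25240391]), 'tool_rot': array([-3.43740369e-05,  1.31001754e-01,  9.91381783e-01, -8.36276497e-04]), 'contact_force': array([ 0.51068124,  0.3360156 , -0.22746396]), 'torque': array([0.01230101, 0.00524106, 0.06344062]), 'grasp_force': 0.0, 'gripper_width': 0.9978210548663649}
```

View pics/t0.png

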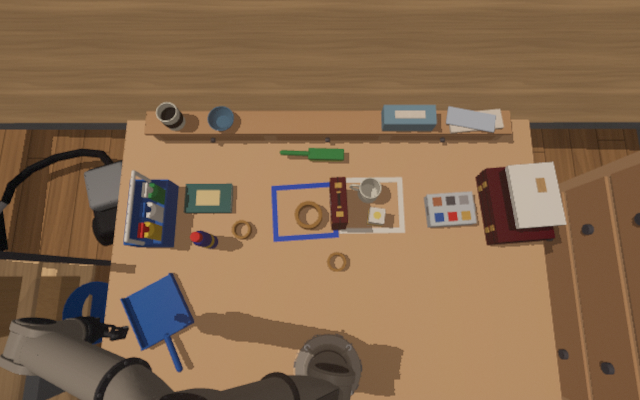

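View pics/s0.png

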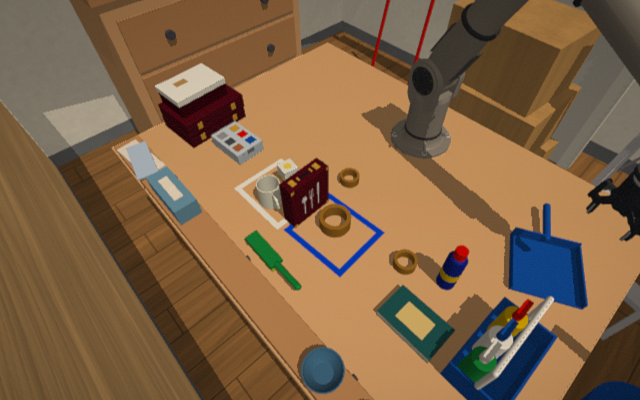

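The top view (left is +y, up is +x) shows the blue outline around (305,212) with the big roll at (309,215). The case stands at (339,203), the mug at (371,190), the carton at (377,215) and the brush at (325,154). Small rolls lie at (242,230) and (339,262). Next I'll measure these.

```bash
cat > m.py <<'E'
from h import *
def blob(m):
    n,l,s,ce=cv2.connectedComponentsWithStats(m.astype(np.uint8)); return [(l==i) for i in range(1,n) if s[i,4]>25]
def pts(m): y,x=np.nonzero(m); return np.c_[x,y].astype(float)
def rect(c,m,z):
    P=np.array([ray(c,p,z) for p in pts(m)]).astype(np.float32)
    (cx,cy),wh,a=cv2.minAreaRect(P); return np.round([cx,cy,*wh,a],4),P
E
python3 - <<'E'
from m import *
c=load("t0"); h=cv2.cvtColor(c["img"],cv2.COLOR_RGB2HSV).astype(int); H,S,V=h[...,0],h[...,1],h[...,2]
def win(m,x0,x1,y0,y1):
    w=np.zeros_like(m);w[y0:y1,x0:x1]=m[y0:y1,x0:x1];return w
blue=win((H>105)&(H<130)&(S>150)&(V>80),262,345,172,250)
print("blue",rect(c,blue,0)[0])
# inner/outer lines: left edge and far/near sides
P=np.array([ray(c,p) for p in pts(blue)])
print(P.min(0),P.max(0))
mar=win(((H<8)|(H>170))&(S>120)&(V<150)&(V>30),320,355,165,240)
for b in blob(mar): print("case@.18",rect(c,b,.18)[0],b.sum(),pts(b).min(0),pts(b).max(0))
for n,w,z in(("roll",(290,328,195,235),.048),("r2",(228,258,216,244),.03),("r3",(324,354,248,276),.03)):
    m=win((S>150)&(H>10)&(H<22)&(V<190),*w); 
    for b in blob(m): print(n,rect(c,b,z)[0],b.sum())
g=win((H>45)&(H<75)&(S>120),270,350,140,170)
for b in blob(g): print("brush",rect(c,b,.03)[0],b.sum())
for n,uv,z in(("mug",(370,188),.09),("carton",(377,215),.085),("can",(197,237),.181),("book",(209,198),.025),("parts",(452,209),.051)):print(n,ray(c,uv,z))
v=cv2.resize(c["img"][140:280,220:420],None,fx=4,fy=4,interpolation=cv2.INTER_CUBIC);cv2.imwrite("pics/t0c.png",v[:,:,::-1])
E
```

```text
blue [0.5694 0.0913 0.213  0.2419 3.9845]
[ 0.45630941 -0.03535318] [0.68038709 0.21845339]
case@.18 [ 0.5658 -0.035   0.1764  0.0546  2.1709] 585 [330. 177.] [347. 228.]
roll [0.5451 0.074  0.0983 0.0971 0.0237] 260
r2 [0.4928 0.3239 0.0648 0.0639 2.3327] 99
r3 [ 0.3743 -0.0318  0.0619  0.0627  0.0462] 88
brush [ 0.7875  0.0802  0.0378  0.0386 12.3435] 34
brush [7.89500e-01 8.00000e-04 1.21400e-01 4.10000e-02 8.99468e+01] 207
brush [7.95800e-01 1.43600e-01 7.07000e-02 1.23000e-02 8.99489e+01] 42
mug [ 0.63787302 -0.15431647]
carton [ 0.53843738 -0.17782954]
can [0.44766492 0.43654127]
book [0.61464091 0.45521159]
parts [ 0.56695695 -0.46234114]
```

View pics/t0c.png

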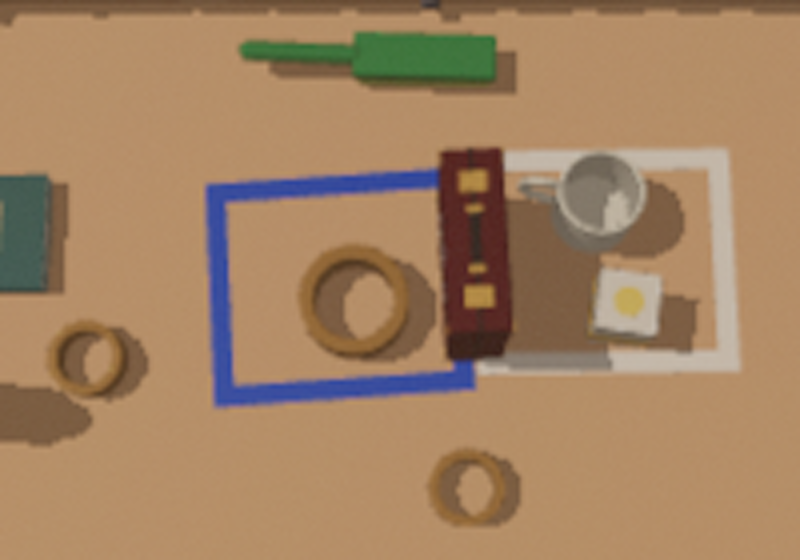

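The crop shows the blue outline turned about +3 to 4° and the roll clear of the case. Its bottom-right corner is at (474,388). The measured sizes agree with the given ones: roll 98 mm, case top 55 mm thick, outline 213 x 242 mm. I'll drag the roll by its core to about (0.60, 0.285), which is clear of the book and the small roll.

Call:
jog_arm([
  [0.0185,-0.029,0,0,0,0.0155,0],
  [0.0185,-0.029,0,0,0,0.0155,0],
  [0.0185,-0.029,0,0,0,0.0155,0],
  [0.0185,-0.029,0,0,0,0.0155,0],
  [0.0185,-0.029,0,0,0,0.0155,0],
  [0.0185,-0.029,0,0,0,0.0155,0],
  [0.0185,-0.029,0,0,0,0.0155,0],
  [0.0185,-0.029,0,0,0,0.0155,0],
  [0.0185,-0.029,0,0,0,0.0155,0],
  [0.0185,-0.029,0,0,0,0.0155,0],
])

```text
t: 1.1
eef_pos: [0.3608, 0.3603, 0.253]
tool_rot: [-0.0, 0.054, 0.999, -0.0]
contact_force: [-0.1, 0.4, -0.1]
gripper_width: -0.001
grasp_force: 0.0
```

Call:
jog_arm([
  [0.0185,-0.029,0,0,0,0.0155,0],
  [0.0185,-0.029,0,0,0,0.0155,0],
  [0.0185,-0.029,0,0,0,0.0155,0],
  [0.0185,-0.029,0,0,0,0.0155,0],
  [0.0185,-0.029,0,0,0,0.0155,0],
  [0.0185,-0.029,0,0,0,0.0155,0],
  [0.0185,-0.029,0,0,0,0.0155,0],
  [0.0185,-0.029,0,0,0,0.0155,0],
  [0.0185,-0.027,0,0,0,0.0155,0],
  [0,0,0,0,0,0,0],
])

```text
t: 2.1
eef_pos: [0.5287, 0.0979, 0.2532]
tool_rot: [0.0, -0.012, 1.0, -0.001]
contact_force: [0.3, -0.4, -0.3]
gripper_width: 0.002
grasp_force: 0.0
```

```bash
python3 - <<'E'
from m import *
c=shot("wrist","w1"); print(c["eye"]); o=bot.get_obs(); print(o["eef_pos"],rot(o["tool_rot"])[:,1],o["gripper_width"])
p=o["eef_pos"].copy(); print("tcp px",proj(c,p),"roll est px",proj(c,[.545,.074,.048]))
E
```

```text
[0.45074441 0.09636783 0.37241682]
[0.52749121 0.10046104 0.25303074] [-2.71035369e-02  9.99632190e-01 -9.39962572e-04] -0.0010839242231442626
tcp px [329.87649426 290.8775581 ] roll est px [298.43322407 185.98237035]
```

View pics/w1.png

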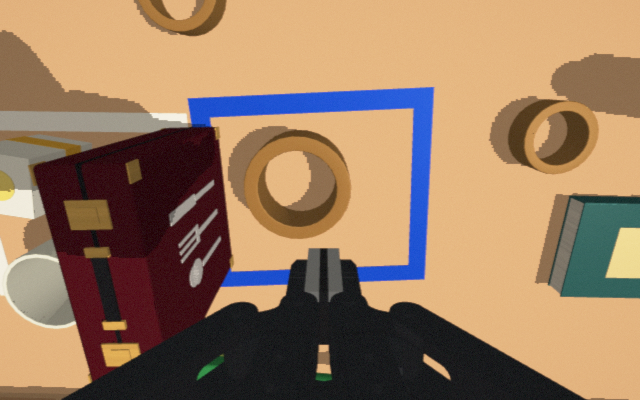

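The wrist view (right is +y, up is -x) shows the roll centred at (297,187), against a predicted (298,186), so the estimate holds. I'll go down into the core.

```bash
python3 - <<'E'
from m import *
c=load("w1")
for uv in((189,99),(433,88),(425,279)):print("blue corner",ray(c,uv))
# case +y face: lower corner and top
for uv in((218,128),(232,262)):print("case top?",ray(c,uv,.18),"bottom?",ray(c,uv,0))
t=load("t0")
for uv in((440,150),(502,149),(509,332),(448,335)):print("case top t0",ray(t,np.array(uv)/4-.375+[220,140],.18))
for uv in((206,185),(216,406),(474,388)):print("blue t0",ray(t,np.array(uv)/4-.375+[220,140],0))
E
```

```text
blue corner [ 0.46974892 -0.04081632]
blue corner [0.45301827 0.20567027]
blue corner [0.67082652 0.2223214 ]
case top? [0.47526927 0.03971625] bottom? [ 0.49821152 -0.01327955]
case top? [0.55581482 0.04280942] bottom? [ 0.65410496 -0.00729282]
case top t0 [ 0.65411553 -0.00536409]
case top t0 [ 0.65498161 -0.05860847]
case top t0 [ 0.49628781 -0.06274103]
case top t0 [ 0.49373526 -0.01166303]
blue t0 [0.66880367 0.22202193]
blue t0 [0.45202184 0.20615176]
blue t0 [ 0.46932676 -0.0395022 ]
```

Call:
jog_arm([
  [0.009,-0.011,0,0,0,0,0],
  [0.0085,-0.011,0,0,0,0,0],
  [0,0,-0.03,0,0,0,0],
  [0,0,-0.03,0,0,0,0],
  [0,0,-0.03,0,0,0,0],
  [0,0,-0.03,0,0,0,0],
  [0,0,-0.03,0,0,0,0],
  [0,0,-0.03,0,0,0,0],
  [0,0,-0.025,0,0,0,0],
  [0,0,-0.014,0,0,0,0],
])

```text
t: 3.15
eef_pos: [0.5436, 0.0806, 0.0322]
tool_rot: [-0.001, -0.016, 1.0, -0.0]
contact_force: [-0.3, -0.5, -0.4]
gripper_width: 0.003
grasp_force: 0.0
```

Call:
jog_arm([
  [0.001,0.005,0,0,0,0,0],
  [0.002,0.008,0,0,0,0,0],
  [0.003,0.012,0,0,0,0,0],
  [0.004,0.014,0,0,0,0,0],
  [0.004,0.014,0,0,0,0,0],
  [0.004,0.014,0,0,0,0,0],
  [0.004,0.014,0,0,0,0,0],
  [0.004,0.014,0,0,0,0,0],
  [0.004,0.014,0,0,0,0,0],
  [0.004,0.014,0,0,0,0,0],
])

```text
t: 4.15
eef_pos: [0.5787, 0.2051, 0.0342]
tool_rot: [-0.0, -0.016, 1.0, 0.0]
contact_force: [-0.6, -2.4, 1.7]
gripper_width: 0.001
grasp_force: 1.0
```

Call:
jog_arm([
  [0.004,0.014,0,0,0,0,0],
  [0.004,0.014,0,0,0,0,0],
  [0.004,0.014,0,0,0,0,0],
  [0.004,0.014,0,0,0,0,0],
  [0.004,0.014,0,0,0,0,0],
  [0.003,0.012,0,0,0,0,0],
  [0.003,0.01,0,0,0,0,0],
  [0.002,0.008,0,0,0,0,0],
  [0.001,0.004,0,0,0,0,0],
  [0,0,0,0,0,0,0],
])

```text
t: 5.15
eef_pos: [0.6074, 0.3087, 0.0343]
tool_rot: [0.0, -0.016, 1.0, 0.0]
contact_force: [-1.4, 0.5, 0.4]
gripper_width: 0.001
grasp_force: 0.0
```

```bash
python3 - <<'E'
from m import *
s=shot("scene","s1"); shot("top","t1"); print(bot.get_obs()["eef_pos"])
E
```

```text
[0.60744197 0.30767046 0.03437392]
```

View pics/s1.png

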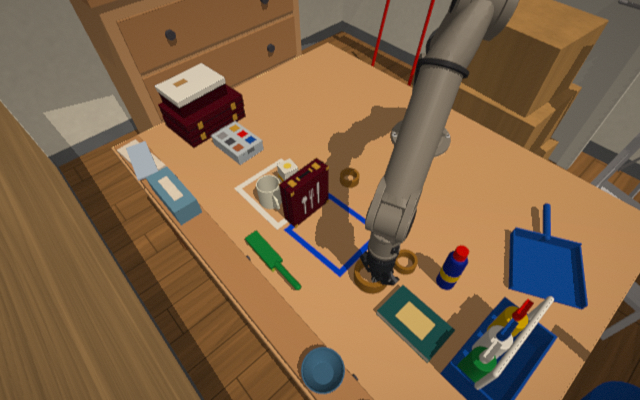

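The scene view shows the roll past the outline's far corner at about (372,277), beside the small roll and short of the book. I'll back off within the core, lift and measure.

Call:
jog_arm([
  [-0.002,-0.008,0,0,0,0,0],
  [-0.002,-0.01,0,0,0,0,0],
  [0,0,0.02,0,0,0,0],
  [0,0,0.035,0,0,0,0],
  [0,0,0.04,0,0,0,0],
  [0,0,0.04,0,0,0,0],
  [0,0,0.04,0,0,0,0],
  [0,0,0.04,0,0,0,0],
  [0,0,0.02,0,0,0,0],
  [0,0,0,0,0,0,0],
])

```text
t: 6.25
eef_pos: [0.6051, 0.2889, 0.2735]
tool_rot: [0.003, -0.015, 1.0, 0.002]
contact_force: [0.1, 1.0, 0.5]
gripper_width: 0.001
grasp_force: 0.0
```

```bash
python3 - <<'E'
from m import *
c=shot("wrist","w2"); o=bot.get_obs(); print(o["eef_pos"])
B=np.array([.5695,.091]);a=np.radians(4.2)
for p in((.6,.285),(.586,.284)):
  d=np.array(p)-B; print(proj(c,[*p,.048]),"blue frame",[d@[np.cos(a),np.sin(a)],d@[-np.sin(a),np.cos(a)]])
h=cv2.cvtColor(c["img"],cv2.COLOR_RGB2HSV).astype(int);H,S,V=h[...,0],h[...,1],h[...,2]
m=(S>150)&(H>8)&(H<22)&(V<190); 
for b in blob(m):
  if b.sum()>400: print(rect(c,b,.048)[0],b.sum())
E
```

```text
[0.60404863 0.28860261 0.27093773]
[318.92814198 158.91516384] blue frame [np.float64(0.04462630179810649), np.float64(0.1912452435691521)]
[318.27423284 144.79421011] blue frame [np.float64(0.03059066091983643), np.float64(0.19127326385171448)]
[0.4972 0.3225 0.0656 0.0658 1.7198] 2417
[ 0.6026  0.2856  0.1016  0.1007 44.1928] 4798
```

View pics/w2.png

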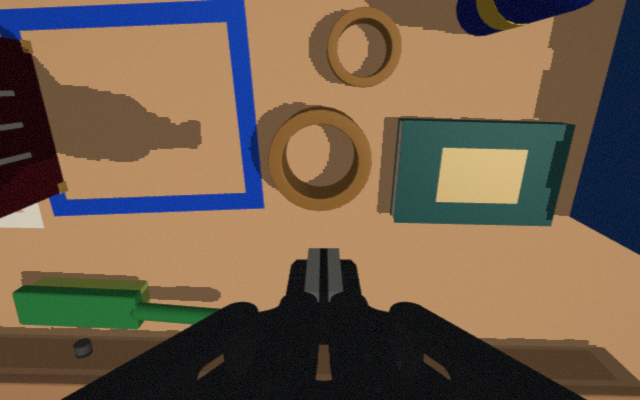

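The wrist view shows the roll at (320,159), clear of the outline, book and small roll. It measures (0.603, 0.286), which is y = 0.191 in the blue frame. Next I'll go over the case to its -y side.

Call:
jog_arm([
  [-0.0025,-0.03,0,0,0,0,0],
  [-0.0025,-0.04,0,0,0,0,0],
  [-0.0025,-0.04,0,0,0,0,0],
  [-0.003,-0.045,0,0,0,0,0],
  [-0.003,-0.045,0,0,0,0,0],
  [-0.003,-0.045,0,0,0,0,0],
  [-0.003,-0.045,0,0,0,0,0],
  [-0.0025,-0.04,0,0,0,0,0],
  [-0.0025,-0.04,0,0,0,0,0],
  [-0.0025,-0.022,0,0,0,0,0],
])

```text
t: 7.3
eef_pos: [0.5741, -0.1069, 0.2677]
tool_rot: [-0.002, -0.013, 1.0, -0.001]
contact_force: [-0.3, -0.9, 0.8]
gripper_width: 0.001
grasp_force: 0.0
```

Call:
jog_arm([
  [0,0,0,0,0,0,0],
  [0,0,-0.025,0,0,0,0],
  [0,0,-0.03,0,0,0,0],
  [0,0,-0.03,0,0,0,0],
  [0,0,-0.02,0,0,0,0],
  [0,0,0,0,0,0,0],
])

```text
t: 7.9
eef_pos: [0.5733, -0.1008, 0.1603]
tool_rot: [-0.004, -0.016, 1.0, 0.0]
contact_force: [-0.6, 0.6, 0.4]
gripper_width: 0.003
grasp_force: 0.0
```

```bash
python3 - <<'E'
from m import *
c=shot("wrist","w3"); o=bot.get_obs(); print(o["eef_pos"],o["contact_force"])
E
```

```text
[ 0.57461475 -0.10130978  0.16228976] [-0.13261253 -0.28000129  0.68086157]
```

View pics/w3.png

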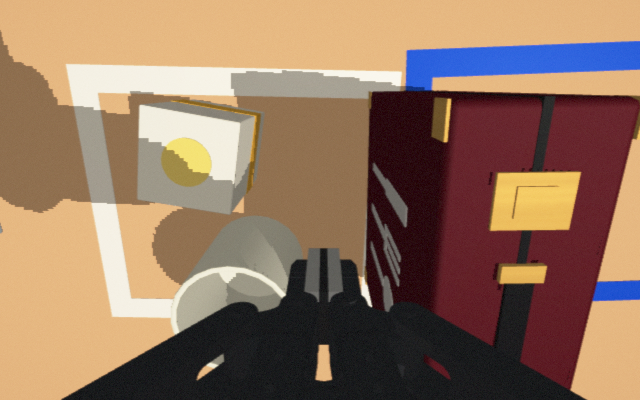

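The wrist view shows the shut fingers at (323,270) beside the case's white-side face, above the mug and carton. I'll push slowly along +y.

Call:
jog_arm([
  [0.001,0.006,0.005,0,0,0,0],
  [0,0.006,0,0,0,0,0],
  [0,0.006,0,0,0,0,0],
  [0,0.005,0,0,0,0,0],
  [0,0.005,0,0,0,0,0],
  [0,0.005,0,0,0,0,0],
  [0,0.005,0,0,0,0,0],
  [0,0.005,0,0,0,0,0],
])

```text
t: 8.75
eef_pos: [0.5773, -0.0588, 0.1693]
tool_rot: [-0.0, -0.016, 1.0, 0.0]
contact_force: [-0.8, 0.1, 0.1]
gripper_width: -0.003
grasp_force: 0.3
```

```bash
python3 - <<'E'
from m import *
shot("scene","s2"); o=bot.get_obs(); print(o["eef_pos"],o["contact_force"])
E
```

```text
[ 0.57732598 -0.05760909  0.16916175] [ 0.1030005   0.71362397 -0.8714798 ]
```

View pics/s2.png

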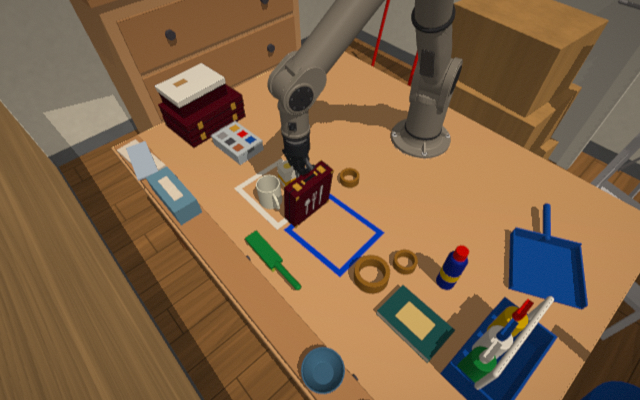

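The scene view shows the case at (308,192), leaning a little and off square to the camera. I'll check that its base hasn't slid.

```bash
python3 - <<'E'
from m import *
for f in("s1","s2"):
  c=load(f);h=cv2.cvtColor(c["img"],cv2.COLOR_RGB2HSV).astype(int);H,S,V=h[...,0],h[...,1],h[...,2]
  m=((H<8)|(H>170))&(S>120)&(V<150);m[:150]=0;m[240:]=0;m[:,:270]=0;m[:,345:]=0
  p=pts(max(blob(m),key=lambda b:b.sum())); d=p@[1,2.]; e=p@[2,1.]; g=p@[-1,-1.]
  print(f,"low",p[p[:,1].argmax()],p[d.argmax()],"right",p[e.argmax()],"left",p[p[:,0].argmin()],"top",p[p[:,1].argmin()])
  for q in(p[p[:,1].argmax()],p[e.argmax()]):print(ray(c,q,0))
E
```

```text
s1 low [294. 225.] [299. 223.] right [327. 199.] left [280. 184.] top [315. 159.]
[ 0.65149653 -0.01562587]
[ 0.49549688 -0.02181932]
s2 low [294. 225.] [299. 223.] right [327. 199.] left [284. 196.] top [321. 161.]
[ 0.65149653 -0.01562587]
[ 0.49549688 -0.02181932]
```

The base hasn't moved, so the case is tipping cleanly. I'll keep pushing.

Call:
jog_arm([
  [0,0.005,0,0,0,0,0],
  [0,0.005,0,0,0,0,0],
  [0,0.005,0,0,0,0,0],
  [0,0.005,0,0,0,0,0],
  [0,0.005,0,0,0,0,0],
  [0,0.005,0,0,0,0,0],
  [0,0.005,0,0,0,0,0],
  [0,0.003,0,0,0,0,0],
  [0,0,0,0,0,0,0],
  [0,0,0,0,0,0,0],
])

```text
t: 9.8
eef_pos: [0.5773, -0.0213, 0.1693]
tool_rot: [0.0, -0.016, 1.0, -0.0]
contact_force: [-0.0, -0.1, 0.1]
gripper_width: 0.005
grasp_force: 0.0
```

Call:
jog_arm([
  [0,0,0,0,0,0,0],
  [0,0,0,0,0,0,0],
  [0,0,0,0,0,0,0],
  [0,0,0,0,0,0,0],
])

```text
t: 10.2
eef_pos: [0.5773, -0.0213, 0.1693]
tool_rot: [-0.0, -0.016, 1.0, 0.0]
contact_force: [0.1, -0.1, 0.2]
gripper_width: -0.0
grasp_force: 0.0
```

```bash
python3 - <<'E'
from m import *
shot("scene","s3");t=shot("top","t3"); o=bot.get_obs(); print(o["eef_pos"],o["contact_force"])
E
```

```text
[ 0.57735757 -0.02121657  0.1693049 ] [ 0.25936916 -0.56134663 -0.11637794]
```

View pics/s3.png

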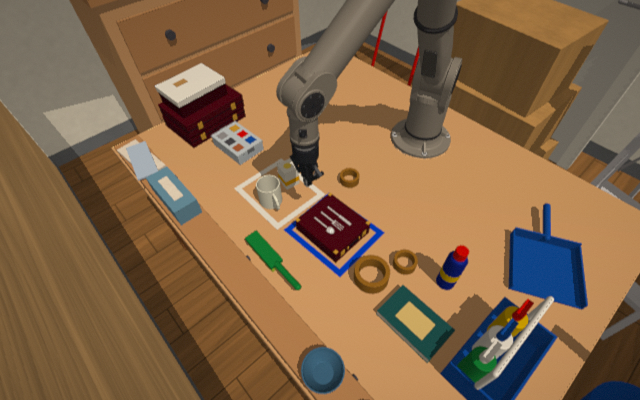

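The scene view shows the case flat inside the blue outline at (334,228), the roll at (371,272), and everything else where it was. I'll raise the arm and hand in.

Call:
jog_arm([
  [0,0,0.02,0,0,0,0],
  [0,0,0.02,0,0,0,0],
  [0,0,0.02,0,0,0,0],
  [0,0,0,0,0,0,0],
  [0,0,0,0,0,0,0],
])

```text
t: 10.8
eef_pos: [0.5773, -0.0211, 0.2292]
tool_rot: [0.0, -0.016, 1.0, 0.0]
contact_force: [0.6, 1.7, 0.5]
gripper_width: 0.0
grasp_force: 0.0
```

```bash
python3 -c "
from station import bot
print(bot.hand_in())"
```

```text
the job is handed in; nothing more can be done
None
```

The tape roll is flat on the bare table outside both outlines, the case lies flat inside the blue outline, nothing else appears to have moved, and the job is handed in at about 11 s (no verdict was returned).

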